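# Clear the drip tray and hold the disher over it to drain

## Robot

A 7-joint arm with a two-finger parallel gripper is mounted at the origin on the work surface. World frame = base frame: x ahead of the robot, y to its left, z up, the work surface at z = 0. Lengths are in mm, angles in rad, forces in N, time in s.
With the tool pointing down it reaches from about 350 to 900 mm from the base axis. Payload 8.1 kg.
Tool frame: the origin (TCP) lies between the finger pads; the fingertips stand 17 mm ahead of it and the grasp point (between the pads) lies 2 mm behind it; z points along the fingers, y is the line along which they close (so a half turn about z gives the same grasp; the last joint's range is limited). The gripper opens to 85 mm and grips with 20 to 120 N. Pads are 22 mm wide; open, the fingers measure 114 mm over their backs; the gripper's body (76 mm by 85 mm) begins 54 mm behind the grasp point. The pads swing forward as they close: fully open they stand 13 mm farther back than shut.
Start: joints at [-1.362, 0.434, 0.025, 1.573, -0.012, 1.134, -0.075], TCP at [191.76, 594.869, 248.323] pointing down, gripper open.
Joint ranges: [-2.62, 2.62], [-0.44, 2.09], [-1.27, 1.32], [0.08, 2.57], [-1.32, 4.46], [0.12, 2], [-2.74, 2.74]. Speed limits (rad/s): [2.22, 2.22, 3.01, 3.01, 3.14, 3.14, 3.14].

## Interface

Orientations are given as a 3x3 rotation matrix whose columns are the frame's x, y, z axes.
In Python, from plant import sensors, camera, manip gives the robot as it stands.
- The arm moves only by the tool jog_arm, never from a script. Its argument "deltas" is a list of rows, each a list of 6 numbers: the shift along the tool's x, y, z in m, then the turn, a rotation vector about the tool's x, y, z in degrees. In form: [[x, y, z, wx, wy, wz], ...]. A call has exactly 8 rows; each row shifts and turns the commanded pose from where the row before left it, along the tool's axes as they then stand; what a row does not reach is not made up. A row lasts 1/8 s, in which the tool goes at most 62.5 mm and 10.7 degrees, less where a joint would pass 70% of its speed; a pose out of reach is approached as far as the arm can. A call with a gripper value outside its range is refused whole. "gripper" is the opening, from -1 (shut) to 1 (fully open), set as the call begins (left out, the last holds). The fingers move at their own pace and stop on an object; the grip force is fixed at half the most. Time passes only in rows, so rows that do not move let the fingers close, or fill a call up. It gives the time, the measured TCP pose, the force, the opening and the grip force at its end, in the units of the state.
- sensors.observe(): the state, without advancing time (a new reading comes with each control period).
- camera(name): name is "scene" or "side" or "wrist"; returns a dict with "image" (384x512x3 uint8, blue, green, red), "intrinsics" (3x3 intrinsics, pixels), "distortion" ([k1, k2, p1, p2, k3] as OpenCV has them; the pictures are not rectified), "pose" (4x4, takes a point from camera to world coordinates). Camera axes: x right, y down, z forward; pixel columns grow to the right and rows downward; lengths in mm; the calibration is good to about 2 mm. A picture is of the moment at which its call begins. There is no depth.
- manip.job_done(): hands the job in; it is judged then, once.
The state is a dict: "clock": time; "joint_pos": joint angles; "qd": joint speeds; "effort": joint torques, N m; "tool_pos": TCP position; "orientation": TCP orientation; "force": force on the tool from outside, world axes, zero at the start; "wrist_torque": the same for the moment, N m; "finger_gap": opening from 0.0 (shut) to 1.0 (fully open); "grip_force": force on a finger pad.
Only numpy, scipy, OpenCV 4.12 (cv2) and the standard library are available. Lean on these libraries where they do the work, as an engineer would, in place of code of your own. Each camera call takes 0.05 s, during which the arm holds its last target. There are 200 camera calls.

## Task

The disher has to drain over the drip tray. First drop the used orange tasting spoon that lies on the tray into the steel tilting bin, then draw the disher up out of its leaning holder, turn it so that its handle is level and the open mouth of its bowl faces straight down, and hold it still with the bowl above the middle of the tray, raised at least 10 cm. Finish while still holding it there; leave the clean spoons, tongs, glass, bowl and jar where they stand.

Things in the scene. Friction and masses are not known exactly. Their poses are not given: they have to be found in the camera images.
- spoon: Used tasting spoon, orange plastic, red-stained bowl, 12 g, lying flat on the tray's floor. Origin: middle of its length, on its underside. x runs along it towards its bowl, z up. 115 mm long (x -57.5 to +57.5). Handle: bar 10 mm wide (y), 6 mm thick, from x -57.5 to +30; bowl: disc 32 mm across, 7 mm thick, centred at x +41.5. Balance point near x +8.
- tray: Fixed steel drip tray with dark slots, 170 mm (x) by 220 mm (y), 14 mm high, walls 4 mm thick, its flat floor 4 mm above the counter. Origin: centre of its underside, on the counter.
- bin (a joint): Tilt of the steel bin on its pivot, in rad: 0 upright, growing as its top swings forward (towards -x of the stand), at most 0.6. Friction holds it where it is; it starts somewhere from 0.15 to 0.5, open, and may be left as it is.
- bin_mouth (a point): Centre of the bin's open mouth, in its rim plane. Axes are the bin's and tilt with it: z points out of the mouth, y is along the pivot. The bin is an open steel box, 170 mm (x) by 200 mm (y) outside, walls 4 mm, 140 mm tall.
- bin_floor (a point): Centre of the bin's inner floor, 136 mm below the rim plane; same axes as bin_mouth.
- bin_stand: Fixed stand of the bin: base plate 200 mm (x) by 260 mm (y) and two side cheeks, 250 mm apart outside, 129 mm high, with the pivot 100 mm above the counter and 90 mm below the bin's rim plane. Origin: centre of its underside; the bin tilts towards its -x.
- holder: Fixed steel pocket, open at the top, in which the disher leans 35 degrees (0.611 rad) from upright, handle towards the holder's -x (roughly the robot). Origin: centre of its underside; base plate 150 mm (x) by 110 mm (y). The disher slides out along its own handle axis; 80 mm of travel frees the bowl.
- holder_seat (a point): Where the disher's origin rests: 10 mm along the holder's x, 55 mm above the counter. Flat back rest 90 mm wide on the -x side, reaching 75 mm past here along the handle; side cheeks 74 mm apart inside, reaching 30 mm past; a ledge below the bowl; the far (+x) lip ends 11 mm before here.
- disher: Pewter-coloured disher (ice cream scoop) with a black handle, 0.13 to 0.24 kg. Origin: centre of the bowl's open mouth. z runs along shaft and handle away from the bowl; -x looks out of the mouth, +x is the bowl's round back; y is across the handle. Bowl: half ball of 29 mm radius. At the start the mouth lies against the holder's back rest and y is level. Balance point near z = 55 mm.
- disher_grip (a point): Middle of the disher's handle section at disher z = 118 mm, x = 10 mm; same axes; a good place to pinch across y, about 155 mm above the counter at the start, clear air below. Handle: straight flat-sided bar from z 85 to 180 mm, 22 mm wide (y), 20 mm thick (x 0 to 20). Shaft: 12 mm wide, z 26 to 90.
- clean_spoon_a: A clean orange tasting spoon (yellowish bowl) on the counter beyond the tray, same shape as the used one. Leave alone.
- clean_spoon_b: Another clean orange tasting spoon beside it. Leave alone.
- parfait: Tall clear glass parfait cup standing on the counter beyond the tray, 168 mm high, 74 mm across at the rim; origin: centre of its foot. Leave alone.
- tongs: Chrome serving tongs lying on the counter beyond the tray, 230 mm long, 56 mm wide, 16 mm high; origin: middle, underneath. Leave alone.
- sundae_bowl: White bowl near the robot, 100 mm across, 50 mm high; origin: centre of its underside. Leave alone.
- cherry_jar: Amber jar with a red cap near the robot, 70 mm across, 100 mm high; origin: centre of its underside. Leave alone.
Not all that is in view belongs to the job. What is shaped like the disher but pink is not meant.

How it is judged (in metres and radians):
On the way, in this order (a step that is already met when the one before it is completed fails the run):
1. the used spoon lies in the tilting bin, let go (x of spoon in the frame of bin_floor between -0.085 and 0.085 m and y of spoon in the frame of bin_floor between -0.1 and 0.1 m and z of spoon in the frame of bin_floor between -0.02 and 0.12 m and contact force between the fingers and spoon below 0.05 N and linear speed of spoon below 0.1 m/s), for 0.2 s.
2. the disher is drawn out of its holder, in the gripper (distance between disher and holder_seat above 0.08 m and contact force between the fingers and disher above 1 N and contact force between disher and tray below 0.05 N and contact force between disher and holder below 0.05 N and contact force between disher and bin_stand below 0.05 N), for 0.2 s.
At the end, for the whole second after the job is handed in: Spoon in the bin; gripper holds the disher still (under 30 mm/s), mouth straight down within 0.3 rad, mouth centre at least 90 mm above the counter and within 50 mm (tray x) and 70 mm (tray y) of the tray centre, touching neither tray, holder nor bin (x of spoon in the frame of bin_floor between -0.085 and 0.085 m and y of spoon in the frame of bin_floor between -0.1 and 0.1 m and z of spoon in the frame of bin_floor between -0.02 and 0.12 m and contact force between the fingers and disher above 1 N and angle between disher's own x axis and vertical below 0.3 rad and height (world z) of disher above 0.09 m and linear speed of disher below 0.03 m/s and x of disher in the frame of tray between -0.05 and 0.05 m and y of disher in the frame of tray between -0.07 and 0.07 m and contact force between disher and tray below 0.05 N and contact force between disher and holder below 0.05 N and contact force between disher and bin_stand below 0.05 N); the arm keeps its last pose, push and grip.
It fails at once if a clean spoon, the parfait glass, the tongs, the bowl or the jar is moved by more than 30 mm (distance of any of clean_spoon_a, clean_spoon_b, parfait, tongs, sundae_bowl, cherry_jar from where it was at the start of the episode above 0.03 m).
It also fails if it takes over 64 s, if anything falls off the work surface, if the arm or the gripper's body presses on something with over 40 N, if the wrist force passes 120 N, or if a joint passes its speed limit or range.

## Working session

There is one attempt and no reset: what is moved stays moved. The work goes in short steps, Python scripts to look and compute and a tool call to move; the robot and the scene stay as the last step left them, time stands still between calls to the robot, and variables do not carry over. Pictures are saved under pics/ and viewed, at most 10 in all, crops included, and the job is handed in when it is done.

Besides the shell and the picture viewer there is one more tool, called after "Call:" as a command line: name --pt "numbers of a row" for each row, then --argument value for the rest. jog_arm: Moves the arm, as the interface text tells. Its arguments: {"type":"object","properties":{"deltas":{"type":"array","items":{"type":"array","items":{"type":"number"}}},"gripper":{"type":"number"}},"required":["deltas"]}

```bash
mkdir -p pics; python3 - <<'E'
from plant import sensors, camera, manip
import cv2,numpy as np,pickle
d={n:camera(n) for n in("scene","side","wrist")}
pickle.dump(d,open("c0.pkl","wb"))
for n in d: print(n,d[n]["intrinsics"].round(1).tolist(),np.round(d[n]["distortion"],3),d[n]["pose"].round(3).tolist())
im=np.vstack([d["scene"]["image"],d["side"]["image"]])
cv2.imwrite("pics/scene.png",cv2.resize(d["scene"]["image"],(800,600),interpolation=cv2.INTER_CUBIC))
cv2.imwrite("pics/side.png",cv2.resize(d["side"]["image"],(800,600),interpolation=cv2.INTER_CUBIC))
print(sensors.observe())
E
```

```text
scene [[366.8, 0.0, 246.3], [0.0, 366.8, 190.1], [0.0, 0.0, 1.0]] [0.019 0.    0.    0.    0.   ] [[0.876, 0.279, -0.393, 940.947], [0.481, -0.544, 0.687, -769.376], [-0.022, -0.791, -0.611, 780.983], [0.0, 0.0, 0.0, 1.0]]
side [[384.6, 0.0, 250.9], [0.0, 384.6, 190.4], [0.0, 0.0, 1.0]] [-0.115  0.     0.     0.     0.   ] [[-0.98, -0.136, 0.145, 341.232], [-0.199, 0.706, -0.679, 777.05], [-0.01, -0.695, -0.719, 1041.01], [0.0, 0.0, 0.0, 1.0]]
wrist [[326.9, 0.0, 247.4], [0.0, 326.9, 195.3], [0.0, 0.0, 1.0]] [-0.088  0.     0.     0.     0.   ] [[0.308, 0.905, 0.293, 116.528], [0.951, -0.293, -0.095, 618.956], [-0.001, 0.308, -0.951, 372.969], [0.0, 0.0, 0.0, 1.0]]
{'clock': 0.15, 'joint_pos': array([-1.36159757,  0.4350407 ,  0.02496696,  1.57391112, -0.01162253,
        1.13404971, -0.07509617]), 'qd': array([-4.16588728e-04, -1.97875416e-03, -1.07085660e-03, -2.85104681e-03,
       -2.01746773e-04,  2.76030252e-06, -5.62643724e-04]), 'effort': array([ 2.55399558e-03, -6.70889211e+01,  1.02642160e+00, -3.16449738e+01,
        1.56894315e-02,  9.10906994e-03,  2.07737878e-05]), 'tool_pos': array([191.64521124, 594.47758985, 247.7110687 ]), 'orientation': array([[-9.51762422e-01,  3.06835791e-01, -3.00273963e-04],
       [ 3.06835924e-01,  9.51761634e-01, -1.22765252e-03],
       [-9.08984927e-05, -1.26056837e-03, -9.99999201e-01]]), 'force': array([-0.53546477, -0.06988225,  0.0238794 ]), 'wrist_torque': array([ 0.00355259, -0.01740761, -0.03325553]), 'grip_force': 0.0, 'finger_gap': 1.000802823107094}
```

View pics/scene.png

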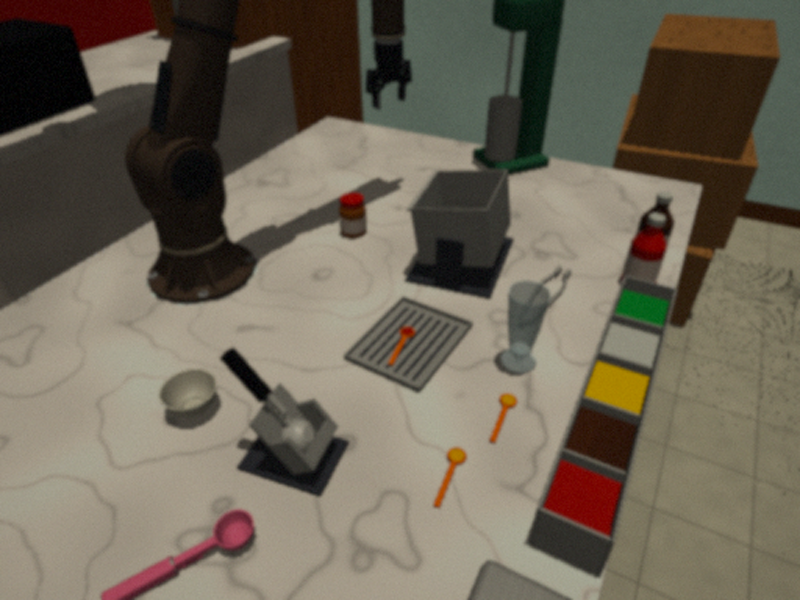

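View pics/side.png

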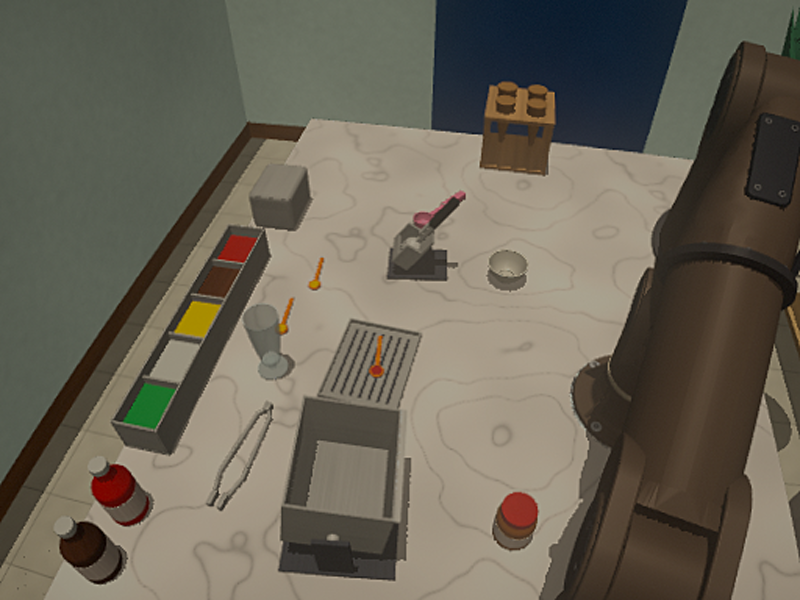

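The scene view shows three orange spoons (800x600 px). The one at (401,347) lies on the tray and has a red bowl, so it is the used one. Those at (503,418) and (450,478) have yellow bowls and are the clean ones. Two objects are disher-shaped: the black-handled pewter one leaning in the holder, with its handle at (245,372), is the one meant; the pink one at (180,555) is the decoy. The side view shows the used spoon at (378,355), the black handle at (440,215) and the bin mouth at (345,460).

```bash
cat > h.py <<'E'
import cv2,numpy as np,pickle
def ray(c,p):
    p=np.array(p,float).reshape(-1,1,2)
    u=cv2.undistortPoints(p,c["intrinsics"],c["distortion"]).reshape(-1,2)
    v=np.c_[u,np.ones(len(u))]@c["pose"][:3,:3].T
    return c["pose"][:3,3],v
def plane(c,p,z):
    o,v=ray(c,p); return o+v*((z-o[2])/v[:,2])[:,None]
def tri(c1,p1,c2,p2):
    out=[]
    for a,b in zip(p1,p2):
        o1,v1=ray(c1,[a]);o2,v2=ray(c2,[b]);v1=v1[0];v2=v2[0]
        s=np.linalg.lstsq(np.c_[v1,-v2],o2-o1,rcond=None)[0]
        A=o1+s[0]*v1;B=o2+s[1]*v2; out.append(np.r_[(A+B)/2,np.linalg.norm(A-B)])
    return np.array(out)
def proj(c,P):
    T=np.linalg.inv(c["pose"]); return cv2.projectPoints(np.array(P,float).reshape(-1,1,3),cv2.Rodrigues(T[:3,:3])[0],T[:3,3],c["intrinsics"],c["distortion"])[0].reshape(-1,2)
E
python3 - <<'E'
from h import *
d=pickle.load(open("c0.pkl","rb"))
for n in("scene","side"):
    im=d[n]["image"];hsv=cv2.cvtColor(im,cv2.COLOR_BGR2HSV)
    m=cv2.inRange(hsv,(0,150,100),(28,255,255))
    if n=="scene": boxes={"used":(235,200,275,240),"a":(305,245,335,290),"b":(270,280,305,330)}
    else: boxes={"used":(230,210,255,245),"a":(176,185,195,215),"b":(193,160,212,190)}
    for k,(x0,y0,x1,y1) in boxes.items():
        ys,xs=np.nonzero(m[y0:y1,x0:x1]); P=plane(d[n],np.c_[xs+x0,ys+y0],8.)[:,:2]
        c=P.mean(0);w,V=np.linalg.eigh(np.cov(P.T));a=V[:,1];t=(P-c)@a
        if ((t-t.mean())**3).sum()>0: pass
        print(n,k,len(xs),"ends",(c+a*t.min()).round(),(c+a*t.max()).round(),"len",np.ptp(t).round(),"ang",np.degrees(np.arctan2(a[1],a[0])).round(1))
    dk=cv2.inRange(hsv,(0,0,0),(180,255,50))
    x0,y0,x1,y1=(138,220,178,258) if n=="scene" else (255,118,302,160)
    ys,xs=np.nonzero(dk[y0:y1,x0:x1]);q=np.c_[xs+x0,ys+y0].astype(float);c=q.mean(0);_,_,V=np.linalg.svd(q-c);t=(q-c)@V[0]
    print(n,"handle",len(q),c,c+V[0]*t.min(),c+V[0]*t.max())
s=d["scene"]["image"];e=d["side"]["image"]
cv2.imwrite("pics/c1.png",cv2.resize(s[185:325,135:320],None,fx=4.25,fy=4.25,interpolation=cv2.INTER_CUBIC))
A=cv2.resize(e[115:265,200:305],None,fx=4,fy=4,interpolation=cv2.INTER_CUBIC)
B=cv2.resize(e[245:375,170:270],None,fx=3.8,fy=3.8,interpolation=cv2.INTER_CUBIC)
o=np.zeros((600,800,3),np.uint8);o[:600,:420]=A;o[:494,420:800]=B
cv2.imwrite("pics/c2.png",o)
E
```

```text
scene used 135 ends [553. -80.] [536.  37.] len 118.0 ang 98.1
scene a 158 ends [ 789. -161.] [781. -47.] len 114.0 ang 93.8
scene b 204 ends [ 757. -311.] [ 747. -200.] len 112.0 ang 95.2
scene handle 359 [157.42896936 239.71309192] [144.64478552 225.31540676] [171.0571629  255.06130988]
side used 112 ends [553. -75.] [539.  34.] len 110.0 ang 97.3
side a 68 ends [ 788. -149.] [776. -40.] len 109.0 ang 96.4
side b 66 ends [ 755. -303.] [ 745. -194.] len 109.0 ang 95.4
side handle 56 [283.80357143 136.57142857] [291.34434333 127.45751541] [269.21003828 154.2094364 ]
```

View pics/c1.png

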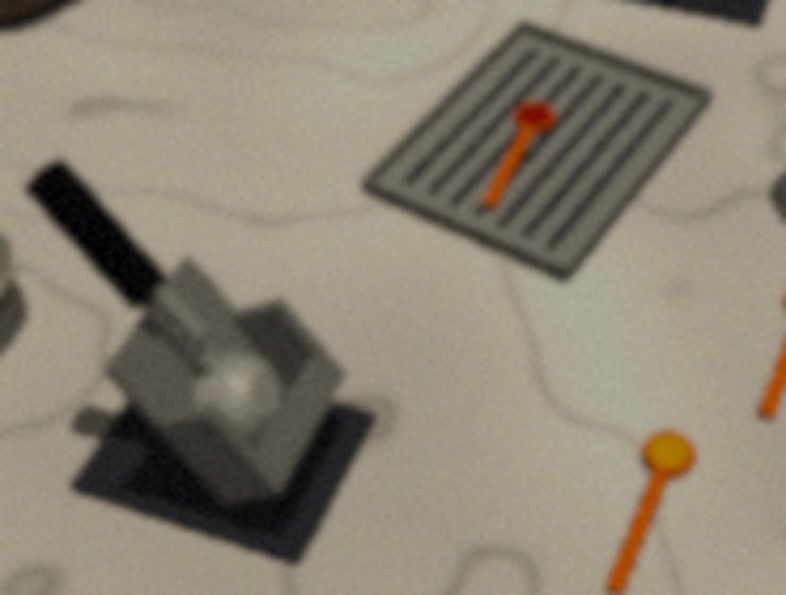

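View pics/c2.png

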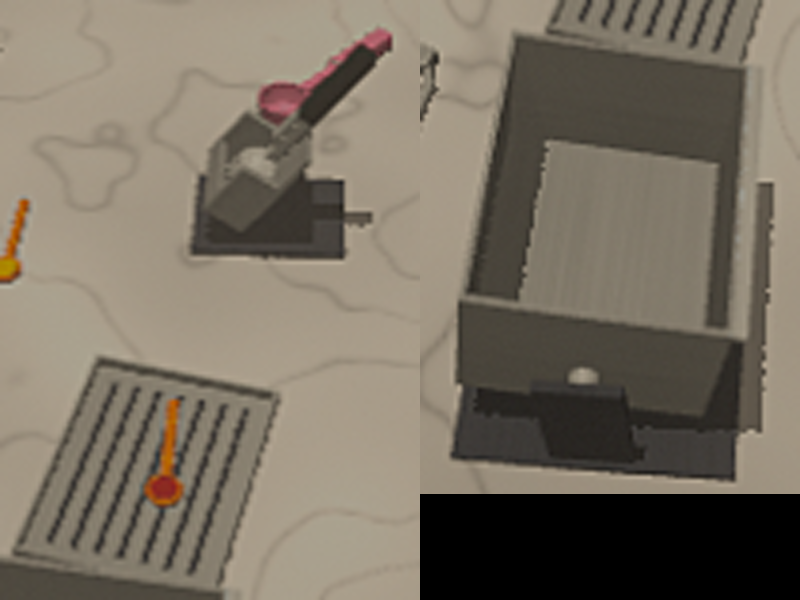

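The crops confirm the choices: red bowl of the used spoon at (535,117) in the first, and black-handled disher in its holder at (240,390), with the pink one lying behind it. Next I triangulate the tray, bin rim, holder and handle.

```bash
python3 - <<'E'
from h import *
np.set_printoptions(suppress=True,precision=1)
d=pickle.load(open("c0.pkl","rb"));S=d["scene"];E=d["side"]
cr=lambda p,f,x0,y0:(np.array(p,float)+.5)/f-.5+[x0,y0]
ts=cr([(525,24),(710,96),(568,278),(365,186)],4.25,135,185)
te=cr([(98,358),(278,397),(220,583),(15,553)],4,200,115)
print("tray scene",plane(S,ts,14)[:,:2].tolist(),"\nside",plane(E,te,14)[:,:2].tolist())
hs=cr([(72,487),(297,562),(375,413)],4.25,135,185);he=cr([(202,175),(345,182),(345,258),(192,253)],4,200,115)
print("holder scene",plane(S,hs,6)[:,:2],"\nside",plane(E,he,6)[:,:2])
a=cr([(44,172),(150,292)],4.25,135,185);b=cr([(372,58),(302,118)],4,200,115)
H=tri(S,a,E,b);print("handle",H); v=H[0,:3]-H[1,:3];print(np.linalg.norm(v),v/np.linalg.norm(v))
bs=cr([(497,213),(413,207),(430,172),(508,170)],800/512,0,0)
be=cr([(95,35),(328,68),(325,338),(40,298)],3.8,170,245)
print("bin",tri(S,bs,E,be))
pl=cr([(455-420,458),(735-420,480)],3.8,170,245);print("stand near edge",plane(E,pl,8)[:,:2])
E
```

```text
tray scene [[484.38624043067466, 111.43632183309614], [649.4413488207335, 96.08947198092494], [636.0422025705279, -120.32760836341117], [469.54490758370497, -107.71596049845118]] 
side [[628.9091814064443, -107.11268296852677], [462.59444574254246, -92.56892315964535], [475.2476420081316, 107.08981144502718], [642.9409393291653, 111.1083719811702]]
holder scene [[ 446.6 -398.2]
 [ 592.4 -377.8]
 [ 576.9 -269.2]] 
side [[ 588.8 -377.1]
 [ 444.4 -394. ]
 [ 429.5 -284.7]
 [ 575.5 -263.6]]
handle [[ 423.9 -341.9  203.     0.7]
 [ 481.8 -336.4  130.5    4.5]]
92.84254416416563 [-0.6 -0.1  0.8]
bin [[622.3 238.5 194.1  21.3]
 [450.5 219.3 176.    2.5]
 [409.7 407.2 168.5  10.1]
 [587.6 432.9 199.9   2. ]]
stand near edge [[608.9 469.9]
 [414.5 444.6]]
```

```bash
cat >> h.py <<'E'
from scipy.spatial.transform import Rotation as Ro
def Rt(yaw,tilt=0):
    """tool x at heading yaw (deg, world), z down, then tilted about tool y by tilt deg"""
    c,s=np.cos(np.radians(yaw)),np.sin(np.radians(yaw))
    return np.array([[c,s,0],[s,-c,0],[0,0,-1.]])@Ro.from_euler("y",tilt,degrees=True).as_matrix()
def plan(p0,R0,p1,R1,n):
    w=Ro.from_matrix(R0.T@R1).as_rotvec(); M=sum(Ro.from_rotvec(w*k/n).as_matrix() for k in range(n))
    t=np.linalg.solve(R0@M,np.subtract(p1,p0))/1000
    print(n,"rows of",np.r_[t.round(5),np.degrees(w/n).round(3)].tolist(),"mm/row",np.linalg.norm(t).round(4)*1000)
def now():
    from plant import sensors
    s=sensors.observe(); return s,s["tool_pos"],s["orientation"]
E
python3 - <<'E'
from h import *
s,p,R=now()
plan(p,R,[517,324,280],R,6)
plan(p,R,[544,-13,130],Rt(97.5),16)
plan([517,324,280],Rt(97.5),[544,-13,100],Rt(97.5),8)
E
```

```text
6 rows of [-0.06544, -0.02627, -0.00534, 0.0, 0.0, 0.0] mm/row 70.7
16 rows of [-0.04533, -0.0094, 0.00737, -0.004, 0.003, 4.039] mm/row 46.9
8 rows of [-0.04221, -0.00215, 0.0225, 0.0, 0.0, 0.0] mm/row 47.9
```

Call:
jog_arm --pt "-0.0453 -0.0094 -0.003 0 0 4.04" --pt "-0.0453 -0.0094 -0.003 0 0 4.04" --pt "-0.0453 -0.0094 -0.003 0 0 4.04" --pt "-0.0453 -0.0094 -0.003 0 0 4.04" --pt "-0.0453 -0.0094 -0.003 0 0 4.04" --pt "-0.0453 -0.0094 -0.003 0 0 4.04" --pt "-0.0453 -0.0094 -0.003 0 0 4.04" --pt "-0.0453 -0.0094 -0.003 0 0 4.04" --gripper 0.0

```text
clock: 1.15
tool_pos: [456.5, 341.0, 272.2]
orientation: [[-0.638, 0.77, -0.0], [0.77, 0.638, -0.0], [-0.0, -0.0, -1.0]]
force: [0.7, -0.1, 0.8]
finger_gap: 0.499
grip_force: 0.0
```

Call:
jog_arm --pt "-0.0453 -0.0094 0 0 0 4.04" --pt "-0.0453 -0.0094 0 0 0 4.04" --pt "-0.0453 -0.0094 0 0 0 4.04" --pt "-0.0453 -0.0094 0 0 0 4.04" --pt "-0.0453 -0.0094 0.01 0 0 4.04" --pt "-0.0453 -0.0094 0.02 0 0 4.04" --pt "-0.0453 -0.0094 0.03 0 0 4.04" --pt "-0.0453 -0.0094 0.03 0 0 4.04"

```text
clock: 2.15
tool_pos: [543.8, -13.5, 181.5]
orientation: [[-0.129, 0.992, 0.001], [0.992, 0.129, 0.0], [-0.0, 0.001, -1.0]]
force: [1.8, 0.6, 0.2]
finger_gap: 0.499
grip_force: 0.0
```

```bash
python3 - <<'E'
from h import *
s,p,R=now();print(s["clock"],p,R.round(3).tolist(),s["joint_pos"].round(3),s["finger_gap"],s["force"])
plan(p,R,[544,-13,50],Rt(97.5),4)
plan(p,R,[544,-13,22],Rt(97.5),8)
from plant import camera
w=camera("wrist");pickle.dump(w,open("w1.pkl","wb"))
hsv=cv2.cvtColor(w["image"],cv2.COLOR_BGR2HSV);m=cv2.inRange(hsv,(0,150,60),(28,255,255))|cv2.inRange(hsv,(172,150,60),(180,255,255))
n,l,st,_=cv2.connectedComponentsWithStats(m)
for i in range(1,n):
  if st[i,4]>60:
    ys,xs=np.nonzero(l==i);P=plane(w,np.c_[xs,ys],8.)[:,:2];c=P.mean(0);ww,V=np.linalg.eigh(np.cov(P.T));a=V[:,1];t=(P-c)@a;u=(P-c)@V[:,0]
    print(st[i],"ends",(c+a*t.min()).round(1),(c+a*t.max()).round(1),np.ptp(t).round(),np.ptp(u).round(),np.degrees(np.arctan2(a[1],a[0])).round(1))
E
```

```text
2.15 [543.84456849 -13.51417448 181.51297464] [[-0.129, 0.992, 0.001], [0.992, 0.129, 0.0], [-0.0, 0.001, -1.0]] [-0.424  0.39   0.47   1.885 -0.219  0.916  0.279] 0.49924980419984094 [1.7898146  0.63031008 0.22282841]
4 rows of [0.00012, 4e-05, 0.03288, 0.008, 0.001, -0.029] mm/row 32.9
8 rows of [6e-05, 2e-05, 0.01994, 0.004, 0.0, -0.015] mm/row 19.900000000000002
[ 231  124   34  116 1683] ends [552.1 -76.6] [537.3  36.1] 114.0 30.0 97.4
[ 434  232   42   89 1157] ends [ 784.1 -153.4] [777.  -41.7] 112.0 32.0 93.7
```

Call:
jog_arm --pt "0 0 0.03 0 0 0" --pt "0 0 0.03 0 0 0" --pt "0 0 0.03 0 0 0" --pt "0 0 0.03 0 0 0" --pt "0 0 0.02 0 0 0" --pt "0 0 0.01 0 0 0" --pt "0 0 0.005 0 0 0" --pt "0 0 0.004 0 0 0" --gripper -0.3

```text
clock: 3.2
tool_pos: [544.2, -12.1, 23.6]
orientation: [[-0.13, 0.991, 0.001], [0.991, 0.13, 0.0], [0.0, 0.001, -1.0]]
force: [-0.1, -0.1, -0.4]
finger_gap: 0.352
grip_force: 0.0
```

Call:
jog_arm --pt "0 0 0 0 0 0" --pt "0 0 0 0 0 0" --pt "0 0 0 0 0 0" --pt "0 0 0 0 0 0" --pt "0 0 0 0 0 0" --pt "0 0 0 0 0 0" --pt "0 0 0 0 0 0" --pt "0 0 0 0 0 0" --gripper -1

```text
clock: 4.2
tool_pos: [544.1, -12.2, 23.8]
orientation: [[-0.13, 0.991, 0.001], [0.991, 0.13, 0.0], [0.0, 0.001, -1.0]]
force: [-1.1, 0.1, 6.1]
finger_gap: 0.083
grip_force: 59.3
```

Call:
jog_arm --pt "0 0 -0.03 0 0 0" --pt "0 0 -0.055 0 0 0" --pt "0 0 -0.055 0 0 0" --pt "0 0 -0.055 0 0 0" --pt "0.043 0.002 -0.03 0 0 0" --pt "0.043 0.002 -0.02 0 0 0" --pt "0.043 0.002 -0.01 0 0 0" --pt "0.043 0.002 0 0 0 0"

```text
clock: 5.2
tool_pos: [529.4, 160.8, 279.4]
orientation: [[-0.13, 0.991, 0.002], [0.991, 0.13, 0.001], [0.001, 0.002, -1.0]]
force: [1.5, -0.6, -0.4]
finger_gap: 0.082
grip_force: 58.7
```

Call:
jog_arm --pt "0.043 0.002 0 0 0 0" --pt "0.043 0.002 0 0 0 0" --pt "0.043 0.002 0 0 0 0" --pt "0.043 0.002 0 0 0 0" --pt "0 0 0 0 0 0" --pt "0 0 0 0 0 0" --pt "0 0 0 0 0 0" --pt "0 0 0 0 0 0"

```text
clock: 6.2
tool_pos: [515.2, 329.9, 278.5]
orientation: [[-0.129, 0.992, 0.0], [0.992, 0.129, 0.0], [0.0, 0.0, -1.0]]
force: [0.9, -0.3, -0.8]
finger_gap: 0.082
grip_force: 58.7
```

```bash
python3 - <<'E'
from h import *
from plant import camera
s,p,R=now();print(s["clock"],p,s["joint_pos"].round(2),s["finger_gap"])
e=camera("side")["image"];w=camera("wrist");pickle.dump(w,open("w2.pkl","wb"))
o=np.zeros((480,760,3),np.uint8);o[:480,:400]=cv2.resize(e[200:384,130:290],(400,460))[:480] if 0 else cv2.resize(e[200:384,130:283],(400,480));o[:270,400:]=cv2.resize(w["image"],(360,270))
cv2.imwrite("pics/bin.png",o)
E
```

```text
6.2 [515.16521292 329.89250907 278.54802879] [-0.94  0.4   0.41  1.59 -0.17  1.19 -0.37] 0.08242018122099176
```

View pics/bin.png

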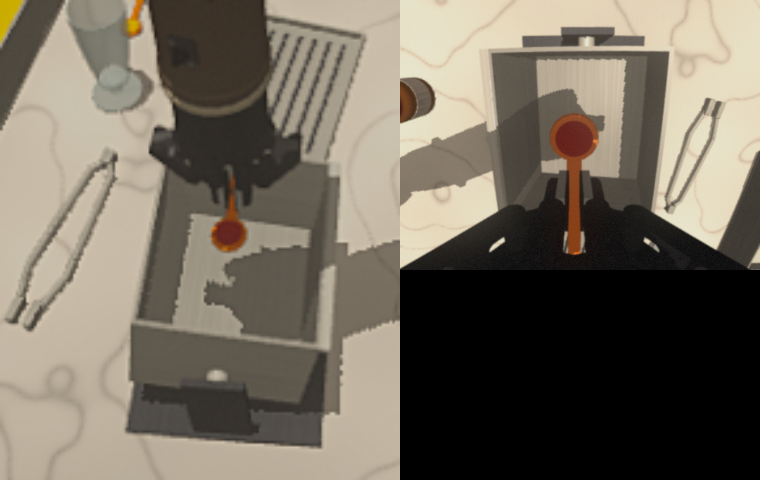

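The side view (left) shows the spoon held over the bin, its bowl at (228,232). The wrist view (right) shows the spoon at x=575, centred between the rim edges at 488 and 670. I lower it and release.

Call:
jog_arm --pt "0 0 0.02 0 0 0" --pt "0 0 0.03 0 0 0" --pt "0 0 0.03 0 0 0" --pt "0 0 0.02 0 0 0" --pt "0 0 0.01 0 0 0" --pt "0 0 0 0 0 0" --pt "0 0 0 0 0 0" --pt "0 0 0 0 0 0"

```text
clock: 7.3
tool_pos: [515.2, 331.2, 169.2]
orientation: [[-0.13, 0.991, 0.001], [0.991, 0.13, 0.001], [0.001, 0.001, -1.0]]
force: [0.1, -0.7, -0.2]
finger_gap: 0.082
grip_force: 58.7
```

Call:
jog_arm --pt "0 0 0 0 0 0" --pt "0 0 0 0 0 0" --pt "0 0 0 0 0 0" --pt "0 0 0 0 0 0" --pt "0 0 -0.02 0 0 0" --pt "0 0 -0.04 0 0 0" --pt "0 0 -0.05 0 0 0" --pt "0 0 -0.02 0 0 0" --gripper -0.4

```text
clock: 8.3
tool_pos: [515.8, 331.3, 301.5]
orientation: [[-0.13, 0.991, 0.003], [0.991, 0.13, 0.003], [0.002, 0.004, -1.0]]
force: [0.8, 0.4, -0.0]
finger_gap: 0.302
grip_force: 0.0
```

```bash
python3 - <<'E'
from h import *
from plant import camera
s,p,R=now();print(s["clock"],p,s["joint_pos"].round(2),s["finger_gap"])
for n in("wrist","side"):
  w=camera(n);hsv=cv2.cvtColor(w["image"],cv2.COLOR_BGR2HSV);m=cv2.inRange(hsv,(0,140,50),(28,255,255))
  k,l,st,c=cv2.connectedComponentsWithStats(m)
  for i in range(1,k):
    if st[i,4]>40:print(n,st[i],c[i].round(),plane(w,[c[i]],70)[0].round())
# disher grasp geometry
yaw=7.8;xh=np.array([np.cos(np.radians(yaw)),np.sin(np.radians(yaw)),0]);a=np.radians(35);Z=np.array([0,0,1.])
zd=-np.sin(a)*xh+np.cos(a)*Z;xd=np.cos(a)*xh+np.sin(a)*Z
seat=np.array([510,-332,55])+10*xh;g=seat+120*zd+10*xd
for t in(20,-20):
    RR=Rt(187.8,t);print(t,RR[:,2].round(2))
print("grip",g,zd,xd)
E
```

```text
8.3 [515.82601241 331.25467327 301.54708104] [-0.95  0.39  0.41  1.55 -0.16  1.23 -0.38] 0.30245409271285095
wrist [   0  114   33   58 1496] [ 13. 143.] [247. 324.  70.]
wrist [ 234  120   26   96 1113] [246. 156.] [514. 341.  70.]
wrist [489 376  20   8 113] [499. 379.] [960.  42.  70.]
side [ 460  112   52   66 2513] [484. 141.] [-369. -608.   70.]
side [   0  119  137  215 2190] [ 57. 233.] [1125.  174.   70.]
side [139 150  26  18 292] [151. 159.] [ 948. -234.   70.]
side [127 171  26  19 309] [140. 180.] [ 947. -116.   70.]
side [111 192  30  24 425] [126. 204.] [948.   4.  70.]
side [178 195   8  19  65] [182. 205.] [754. -25.  70.]
side [ 58 297  29  28 544] [ 72. 311.] [933. 413.  70.]
side [218 296  11  32 136] [224. 315.] [515. 331.  70.]
side [318 315  26  28 528] [331. 328.] [227. 317.  70.]
side [ 74 318  21  19  73] [ 87. 330.] [865. 455.  70.]
side [ 38 336  25  24 331] [ 51. 350.] [937. 531.  70.]
20 [-0.34 -0.05 -0.94]
-20 [ 0.34  0.05 -0.94]
grip [ 459.83085571 -338.87231792  159.03400968] [-0.56826962 -0.07784325  0.81915204] [0.81157312 0.11117169 0.57357644]
```

The spoon's centre now maps to (515,331) inside the bin, with the fingers empty. Next, over to the disher.

Call:
jog_arm --pt "-0.04 -0.007 0 0 0 0" --pt "-0.055 -0.0095 0 0 0 0" --pt "-0.055 -0.0095 0 0 0 0" --pt "-0.055 -0.0095 0 0 0 0" --pt "-0.055 -0.0095 0 0 0 0" --pt "-0.055 -0.0095 0 0 0 0" --pt "-0.055 -0.0095 0 0 0 0" --pt "-0.055 -0.0095 0 0 0 0" --gripper 1

```text
clock: 9.4
tool_pos: [496.5, -101.6, 297.4]
orientation: [[-0.131, 0.991, -0.001], [0.991, 0.131, 0.0], [0.0, -0.001, -1.0]]
force: [1.7, -0.6, 0.2]
finger_gap: 1.002
grip_force: 0.0
```

Call:
jog_arm --pt "-0.055 -0.0095 0 0 0 0" --pt "-0.055 -0.0095 0 0 0 0" --pt "-0.055 -0.0095 0 0 0 0" --pt "-0.055 -0.0095 0 0 0 0" --pt "0 0 0 0 0 9" --pt "0 0 0 0 0 9" --pt "0 0 0 0 0 9" --pt "0 0 0 0 0 9"

```text
clock: 10.4
tool_pos: [487.9, -322.8, 297.1]
orientation: [[0.482, 0.876, -0.002], [0.876, -0.482, 0.001], [-0.0, -0.002, -1.0]]
force: [0.9, -0.0, -0.4]
finger_gap: 1.0
grip_force: 0.0
```

Call:
jog_arm --pt "0 0 0 0 0 9" --pt "0 0 0 0 0 9" --pt "0 0 0 0 0 9" --pt "0 0 0 0 0 9" --pt "0 0 0 0 0 9" --pt "0 0 0 0 0 9" --pt "0 0 0 0 0 0" --pt "0 0 0 0 0 0"

```text
clock: 11.4
tool_pos: [488.1, -322.9, 297.7]
orientation: [[0.991, 0.134, -0.001], [0.134, -0.991, 0.0], [-0.001, -0.0, -1.0]]
force: [0.4, 0.4, 0.5]
finger_gap: 1.001
grip_force: 0.0
```

```bash
python3 - <<'E'
from h import *
from plant import camera
s,p,R=now();print(s["clock"],p,R.round(3).tolist(),s["joint_pos"].round(2))
w=camera("wrist");pickle.dump(w,open("w3.pkl","wb"));cv2.imwrite("pics/w3.png",w["image"])
tz=Rt(7.8,-20)[:,2];g=np.array([459.8,-338.9,159]);print(tz,proj(w,[g,g+[34*-.5683,-2.65,27.8],g+[60*-.5683,-4.7,49.1]]).round())
plan(p,R,g-80*tz,Rt(7.8,-20),8)
E
```

```text
11.4 [ 488.13661952 -322.93032701  297.74210638] [[0.991, 0.134, -0.001], [0.134, -0.991, 0.0], [-0.001, -0.0, -1.0]] [-0.22  0.49  1.1   1.66 -0.46  1.28 -0.47]
[-0.33885572 -0.04641746 -0.93969262] [[262. 221.]
 [263. 256.]
 [264. 287.]]
8 rows of [0.00086, 0.0015, 0.00795, -0.005, -2.494, -0.015] mm/row 8.1
```

View pics/w3.png

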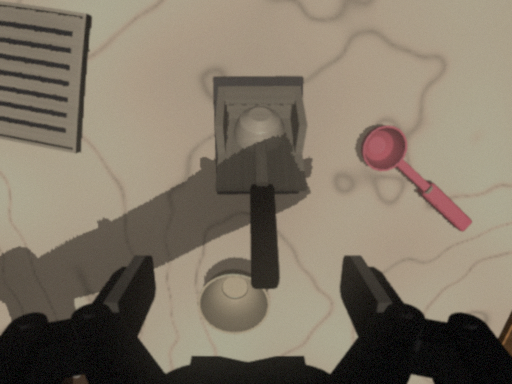

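The wrist view shows the black handle from (262,186) to (265,287), exactly on the predicted points. The holder is at (258,135), the pink decoy is off at (415,175), and the white bowl is low beneath the handle at (233,300). Now tilt and pregrasp.

Call:
jog_arm --pt "0.0009 0.0015 0.008 0 -2.5 0" --pt "0.0009 0.0015 0.008 0 -2.5 0" --pt "0.0009 0.0015 0.008 0 -2.5 0" --pt "0.0009 0.0015 0.008 0 -2.5 0" --pt "0.0009 0.0015 0.008 0 -2.5 0" --pt "0.0009 0.0015 0.008 0 -2.5 0" --pt "0.0009 0.0015 0.008 0 -2.5 0" --pt "0.0009 0.0015 0.008 0 -2.5 0"

```text
clock: 12.45
tool_pos: [487.3, -335.4, 233.7]
orientation: [[0.931, 0.13, -0.342], [0.122, -0.991, -0.045], [-0.345, -0.0, -0.939]]
force: [0.0, -0.2, 0.6]
finger_gap: 0.998
grip_force: 0.0
```

```bash
python3 - <<'E'
from h import *
s,p,R=now();print(s["clock"],p,R.round(3).tolist(),s["joint_pos"].round(2))
tz=Rt(7.8,-20)[:,2];g=np.array([459.8,-338.9,159])
plan(p,R,g+2*tz,Rt(7.8,-20),8)
E
```

```text
12.45 [ 487.26000549 -335.42582852  233.73141741] [[0.931, 0.13, -0.342], [0.122, -0.991, -0.045], [-0.345, -0.0, -0.939]] [-0.17  0.76  1.06  1.51 -0.37  1.45 -0.53]
8 rows of [-4e-05, -2e-05, 0.01021, -0.013, 0.021, -0.036] mm/row 10.200000000000001
```

Call:
jog_arm --pt "0 0 0.012 0 0 0" --pt "0 0 0.015 0 0 0" --pt "0 0 0.015 0 0 0" --pt "0 0 0.015 0 0 0" --pt "0 0 0.013 0 0 0" --pt "0 0 0.008 0 0 0" --pt "0 0 0.004 0 0 0" --pt "0 0 0 0 0 0"

```text
clock: 13.45
tool_pos: [459.5, -339.0, 157.2]
orientation: [[0.932, 0.13, -0.339], [0.122, -0.991, -0.045], [-0.342, 0.0, -0.94]]
force: [-0.6, 0.8, -0.4]
finger_gap: 1.004
grip_force: 0.0
```

Call:
jog_arm --pt "0 0 0 0 0 0" --pt "0 0 0 0 0 0" --pt "0 0 0 0 0 0" --pt "0 0 0 0 0 0" --pt "0 0 0 0 0 0" --pt "0 0 0 0 0 0" --pt "0 0 0 0 0 0" --pt "0 0 0 0 0 0" --gripper -1

```text
clock: 14.45
tool_pos: [459.6, -339.1, 157.3]
orientation: [[0.932, 0.13, -0.339], [0.122, -0.991, -0.045], [-0.342, 0.0, -0.94]]
force: [0.2, -1.7, 2.4]
finger_gap: 0.249
grip_force: 61.3
```

```bash
python3 - <<'E'
from h import *
s,p,R=now();print(s["clock"],p,R.round(3).tolist(),s["joint_pos"].round(2),s["finger_gap"],s["grip_force"],s["force"])
zd=np.array([-.5683,-.0778,.8192]);print("130mm along handle, tool axes",R.T@zd*130)
E
```

```text
14.45 [ 459.55114253 -339.13365318  157.33306666] [[0.932, 0.13, -0.339], [0.122, -0.991, -0.045], [-0.342, 0.0, -0.94]] [-0.16  0.8   1.02  1.65 -0.41  1.27 -0.49] 0.24909960655214328 61.25876069068909 [ 0.24725545 -1.71998549  2.35639334]
130mm along handle, tool axes [-106.48190983    0.42823612  -74.58697705]
```

Call:
jog_arm --pt "-0.0066 0 -0.0047 0 0 0" --pt "-0.0133 0 -0.0093 0 0 0" --pt "-0.0133 0 -0.0093 0 0 0" --pt "-0.0133 0 -0.0093 0 0 0" --pt "-0.0133 0 -0.0093 0 0 0" --pt "-0.0133 0 -0.0093 0 0 0" --pt "-0.0133 0 -0.0093 0 0 0" --pt "-0.02 0 -0.014 0 0 0"

```text
clock: 15.45
tool_pos: [384.5, -348.6, 264.4]
orientation: [[0.931, 0.13, -0.34], [0.123, -0.991, -0.044], [-0.343, -0.001, -0.939]]
force: [0.7, 0.5, -1.5]
finger_gap: 0.249
grip_force: 60.8
```

```bash
python3 - <<'E'
from h import *
s,p,R=now();print(s["clock"],p,R.round(3).tolist(),s["joint_pos"].round(2),s["finger_gap"],s["grip_force"],s["force"])
from plant import camera
e=camera("scene");o=e["image"]
cv2.imwrite("pics/draw.png",cv2.resize(o[120:340,60:340],(700,550)))
# final: mouth at tray centre (557,-2), z 140; grip = mouth -... xd up, zd=-heading
h=np.array([np.cos(np.radians(7.8)),np.sin(np.radians(7.8)),0]);m=np.array([557,-2,140.])
RF=Rt(7.8,35);pf=m-h*120+[0,0,10]+2*RF[:,2];print("final",pf,RF.round(2).tolist())
plan(p,R,[p[0],p[1],p[2]+60],R,8)
plan([p[0],p[1],p[2]+60],R,pf+[0,0,80],RF,16)
E
```

```text
15.45 [ 384.48641052 -348.5807285   264.36895994] [[0.931, 0.13, -0.34], [0.123, -0.991, -0.044], [-0.343, -0.001, -0.939]] [-0.21  0.62  1.15  1.69 -0.26  1.37 -0.45] 0.24864072557302858 60.8369243144989 [ 0.73941721  0.52503127 -1.54840314]
final [439.24679837 -18.13018218 148.36169591] [[0.81, 0.14, 0.57], [0.11, -0.99, 0.08], [0.57, 0.0, -0.82]]
8 rows of [-0.00257, -0.0, -0.00704, 0.0, 0.0, 0.0] mm/row 7.5
16 rows of [0.00572, -0.02001, 0.00686, 0.0, 3.442, -0.021] mm/row 21.9
```

View pics/draw.png

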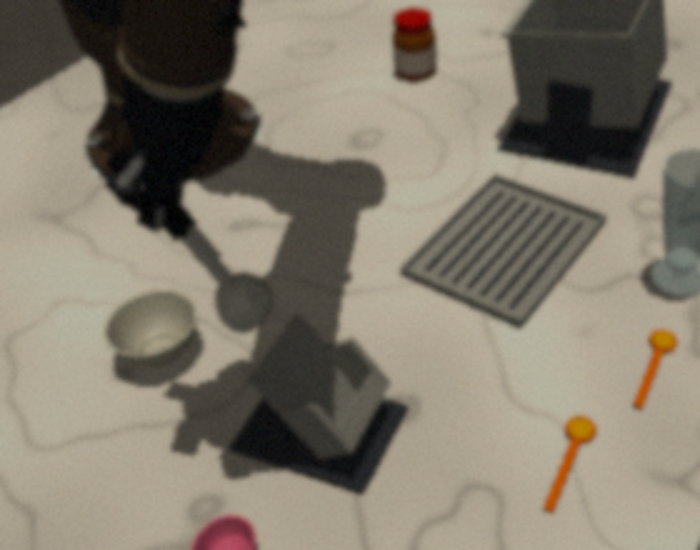

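The scene view shows the disher clear of its holder in the fingers, bowl at (243,302), with the holder empty below right. Now I carry it to the tray, then turn it level.

Call:
jog_arm --pt "0.006 -0.02 -0.002 0 0 0" --pt "0.0115 -0.04 -0.0042 0 0 0" --pt "0.0115 -0.04 -0.0042 0 0 0" --pt "0.0115 -0.04 -0.0042 0 0 0" --pt "0.0115 -0.04 -0.0042 0 0 0" --pt "0.0115 -0.04 -0.0042 0 0 0" --pt "0.0115 -0.04 -0.0042 0 0 0" --pt "0.017 -0.06 -0.0062 0 0 0"

```text
clock: 16.5
tool_pos: [440.6, -18.9, 264.3]
orientation: [[0.932, 0.127, -0.338], [0.119, -0.992, -0.044], [-0.341, 0.001, -0.94]]
force: [1.2, 0.2, -2.5]
finger_gap: 0.246
grip_force: 60.8
```

Call:
jog_arm --pt "0 0 0 0 4 0" --pt "0 0 0 0 7 0" --pt "0 0 0 0 8 0" --pt "0 0 0 0 8 0" --pt "0 0 0 0 8 0" --pt "0 0 0 0 8 0" --pt "0 0 0 0 7 0" --pt "0 0 0 0 5 0"

```text
clock: 17.5
tool_pos: [432.2, -25.0, 263.3]
orientation: [[0.869, 0.125, 0.48], [0.117, -0.992, 0.047], [0.482, 0.015, -0.876]]
force: [0.9, -1.3, -1.4]
finger_gap: 0.247
grip_force: 60.9
```

```bash
python3 - <<'E'
from h import *
s,p,R=now();print(s["clock"],p,R.round(3).tolist(),s["joint_pos"].round(2),s["finger_gap"],s["grip_force"],s["force"])
RF=Rt(7.8,35);pf=np.array([439.2,-18.1,158.4])
plan(p,R,pf,RF,8)
E
```

```text
17.5 [432.2340521  -25.04743729 263.34663659] [[0.869, 0.125, 0.48], [0.117, -0.992, 0.047], [0.482, 0.015, -0.876]] [-0.99 -0.34  0.74  2.4   0.56  0.55 -2.08] 0.2465113035912751 60.88366985321045 [ 0.85509138 -1.33098136 -1.43693003]
8 rows of [-0.00602, -0.00086, 0.01169, 0.134, 0.776, -0.008] mm/row 13.2
```

```bash
python3 - <<'E'
from h import *
s,p,R=now()
plan(p,R,[462,-16,235],Rt(7.8,35),8)
E
```

```text
8 rows of [0.00142, -0.00067, 0.00502, 0.134, 0.776, -0.008] mm/row 5.3
```

Call:
jog_arm --pt "0.0014 -0.0007 0.005 0.13 0.78 0" --pt "0.0014 -0.0007 0.005 0.13 0.78 0" --pt "0.0014 -0.0007 0.005 0.13 0.78 0" --pt "0.0014 -0.0007 0.005 0.13 0.78 0" --pt "0.0014 -0.0007 0.005 0.13 0.78 0" --pt "0.0014 -0.0007 0.005 0.13 0.78 0" --pt "0.0014 -0.0007 0.005 0.13 0.78 0" --pt "0.0014 -0.0007 0.005 0.13 0.78 0"

```text
clock: 18.5
tool_pos: [463.8, -16.1, 235.0]
orientation: [[0.814, 0.133, 0.566], [0.111, -0.991, 0.073], [0.57, 0.004, -0.821]]
force: [-0.4, 0.6, -1.9]
finger_gap: 0.248
grip_force: 60.9
```

Call:
jog_arm --pt "0 0 0 0 0 0" --pt "0 0 0 0 0 0" --pt "0 0 0 0 0 0" --pt "0 0 0 0 0 0" --pt "0 0 0 0 0 0" --pt "0 0 0 0 0 0" --pt "0 0 0 0 0 0" --pt "0 0 0 0 0 0"

```text
clock: 19.5
tool_pos: [462.8, -15.4, 235.1]
orientation: [[0.813, 0.134, 0.566], [0.111, -0.991, 0.075], [0.571, 0.002, -0.821]]
force: [-0.1, 0.4, -2.3]
finger_gap: 0.251
grip_force: 60.8
```

```bash
python3 - <<'E'
from h import *
from plant import camera
s,p,R=now();print(s["clock"],p,R.round(3).tolist(),s["joint_pos"].round(2),s["grip_force"],s["qd"].round(3))
S=camera("scene");E=camera("side");pickle.dump((S,E),open("f.pkl","wb"))
# predicted disher pose from grasp (zd at 55 deg to tool back-axis, in tool x-z)
a=np.radians(55);zt=np.array([-np.sin(a),0,-np.cos(a)]);xt=np.array([np.cos(a),0,-np.sin(a)])
zd=R@zt;xd=R@xt;m=p-2*R[:,2]-120*zd-10*xd;print("pred mouth",m,"xd",xd,"zd",zd)
P=[m,m+180*zd+10*xd,m+29*xd]
o=np.zeros((600,800,3),np.uint8)
for k,c in enumerate((S,E)):
    q=proj(c,P);print(q.round(1));x,y=q[0].astype(int);x0,y0=max(x-65,0),max(y-95,0);print("crop",x0,y0)
    o[:570,400*k:400*k+390]=cv2.resize(c["image"][y0:y0+190,x0:x0+130],(390,570),interpolation=cv2.INTER_CUBIC)
cv2.imwrite("pics/fin.png",o)
E
```

```text
19.5 [462.82434177 -15.36995826 235.05721944] [[0.813, 0.134, 0.566], [0.111, -0.991, 0.075], [0.571, 0.002, -0.821]] [-0.98 -0.21  0.84  2.48  0.63  0.23 -2.11] 60.84065079689026 [ 0.001  0.    -0.001 -0.    -0.    -0.     0.   ]
pred mouth [5.80580696e+02 5.53668735e-01 2.26351102e+02] xd [0.00261416 0.0022944  0.99999395] zd [-0.99095828 -0.13413908  0.00289831]
[[270.6 160.9]
 [211.1 146.6]
 [270.8 151.9]]
crop 205 65
[[226.7 185.2]
 [287.3 185.1]
 [226.1 178.3]]
crop 161 90
```

View pics/fin.png

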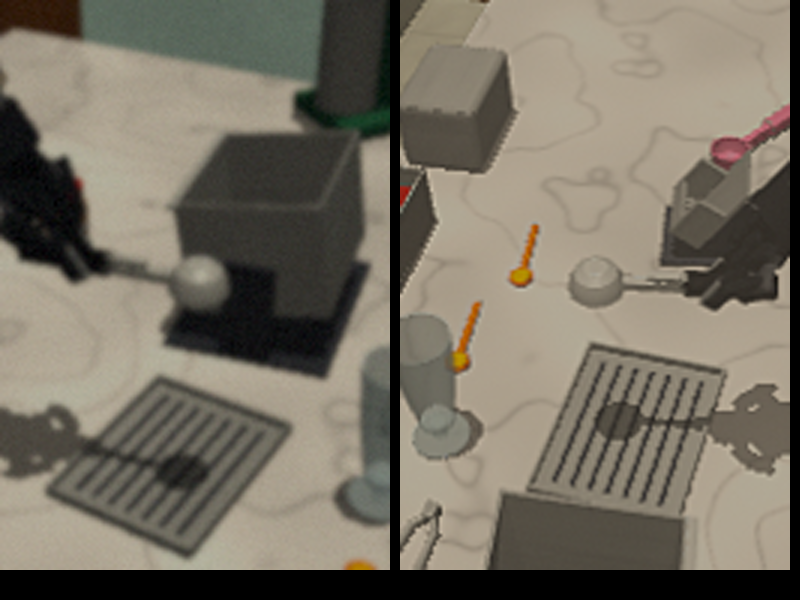

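The final view shows the bowl, round side up, at (200,283) in the scene crop and (596,282) in the side crop. Both are within about 5 px of the no-slip prediction. The handle is level, and the mouth is at about (581,1,226), 24 mm from the tray centre and touching nothing.

```bash
python3 -c "
from plant import manip
print(manip.job_done())"
```

```text
the job is handed in; nothing more can be done
None
```

I handed the job in (no verdict came back): the used spoon is in the bin, and the gripper is holding the disher still, handle level and mouth down, about 226 mm above the counter and 24 mm off the tray's centre.

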